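Turn the palette plate, reseat it and shut the case so the catch holds

TASK

Turn the porcelain palette plate over so its wells face up and seat it flat on the two pins in the base of the open case. Then shut the lid, press its front down until the catch snaps, and give the lid's pull a short, firm tug upwards to check that the catch holds; if the lid gives, press it down harder and tug again. Leave the case shut and caught, and do not disturb the cup, the paint pots or the figure.

Things in the scene. Friction and masses are not known exactly. Their poses are not given: they have to be found in the camera images.
- case: Base of the palette case: flat black tray 136 mm deep (x) by 112 mm wide (y), fixed to the desk. Origin: centre of its underside on the desk; x points from the catch side (towards the robot) to the hinge side, z up. Its flat rimless top, the deck, is 18 mm up. Two steel pins, 8 mm thick with domed tips, stand 9 mm proud of the deck at y = -30 and +30 mm, both at x = +2 mm.
- seat (a point): Where the plate's origin lies when fully seated: 12 mm from the middle of the case towards the catch side, 26 mm above the desk (8 mm above the deck). The pins are 14 mm off the plate's middle, so it fits one way round only. Same axes as the case.
- pin_right (a point): Foot of the right-hand pin (seen from the robot), at deck height, at x = +2, y = -30 mm in the case's frame.
- plate: White porcelain palette plate 92 (x) by 60 (y) by 16 mm (z), 140 to 220 g; origin at its middle. Its -z face has wells and paint stains, its +z face is plain; it starts wells down (z up). Two 11 mm through holes at x = -30 and +30, y = +14 mm. Seated wells up, its x is along the case's y and its y along the case's x. Grip it across the 60 mm width; it can stand on a short end.
- plate_hole (a point): Mouth, on the wells face, of the hole at x = -30, y = +14 mm in the plate's frame: the hole that goes round the right-hand pin when the plate is seated wells up.
- lid (a joint): Angle of the blue lid, rad: 0 fully down, 1.6 to 1.85 at the start, stop at 1.95. A shell 136 mm deep, 112 wide, 26 high with 3 mm walls; shut, its top is 44 mm above the desk. Its stiff hinge (0.16 N m) keeps it wherever it is left. Caught, it has about 2 mm of play at its front edge (0 to 0.015); pressed too lightly it springs back to 0.05 or more (7 mm up).
- lid_hinge (a point): Middle of the hinge line, on the far (+x) edge of the case, 18 mm above the desk; the line runs along the case's y. Shut, the lid reaches from here 136 mm towards the catch side; opening swings its front edge up and away from the robot.
- lid_pull (a point): Middle of the top of the lid's pull, an upright black ridge on the lid: 50 mm long (along the case's y), 12 mm thick, 22 mm high. Shut, this point is 118 mm in front of the hinge line and 66 mm above the desk, and the ridge can be pinched from above. The lid's top beside the ridge is plain.
- catch_nose (a point): Tip of the orange sprung catch in the middle of the case's front, 30 mm above the desk; leave it alone. It snaps over a rib on the lid's front when the lid is pressed down near its front edge. The press needed differs from case to case, about 7 to 14 N; pressed too lightly the lid comes down but is not caught. Once caught it holds a pull of over 20 N.
- rinse_cup: Bystander: glass rinse cup, 64 mm across, 85 mm high. Origin: centre of its underside.
- white_pot: Bystander: paint pot with off-white paint and black lid, 33 mm across, 49 mm high. Origin: centre of its underside.
- red_pot: Bystander: paint pot with red paint and white lid, 30 mm across, 46 mm high. Origin: centre of its underside.
- mini: Bystander: small grey figure on a round black base, 28 mm across, 34 mm high. Origin: centre of its underside.
There are look-alikes about, which are no part of the job. There is more than one size of the case; the job needs the smaller.

How it is judged (in metres and radians):
On the way, in this order (a step that is already met when the one before it is completed fails the run):
1. the plate is seated on both pins, wells up, and let go (angle between plate's own z axis and vertical above 3.07 rad and horizontal distance between plate and seat below 0.003 m and horizontal distance between plate_hole and pin_right below 0.004 m and z of plate in the frame of seat below 0.002 m and linear speed of plate below 0.02 m/s and contact force between the fingers and plate below 0.1 N), for 0.2 s.
2. the lid is shut and snapped under the catch (value of joint lid below 0.0165 rad and contact force between catch and lid below 0.5 N), for 0.05 s.
3. the lid is tugged: the catch bears at least 1 N while the lid stays caught (value of joint lid below 0.018 rad and contact force between catch and lid above 1 N), for 0.15 s.
At the end, for the whole second after the job is handed in: The plate lies wells up (within 0.07 rad), within 3 mm of its seat sideways and less than 2 mm above it, with its holes on the right pins (within 4 mm), at rest; the lid is shut and caught (joint below 0.018 rad, under the catch's nose) (angle between plate's own z axis and vertical above 3.07 rad and horizontal distance between plate and seat below 0.003 m and horizontal distance between plate_hole and pin_right below 0.004 m and z of plate in the frame of seat below 0.002 m and linear speed of plate below 0.02 m/s and value of joint lid below 0.018 rad); the robot touches nothing.
It fails at once if the rinse cup is moved more than 30 mm (distance of rinse_cup from where it was at the start of the episode above 0.03 m).
It fails at once if the white paint pot is moved more than 30 mm (distance of white_pot from where it was at the start of the episode above 0.03 m).
It fails at once if the red paint pot is moved more than 30 mm (distance of red_pot from where it was at the start of the episode above 0.03 m).
It fails at once if the little model is moved more than 30 mm (distance of mini from where it was at the start of the episode above 0.03 m).
It also fails if it takes over 72 s, if anything falls off the work surface, if the arm or the gripper's body presses on something with over 40 N, if the wrist force passes 120 N, or if a joint passes its speed limit or range.

ROBOT

A 7-joint arm with a two-finger parallel gripper is mounted at the origin on the work surface; the furniture and walls round the work are solid. World frame = base frame: x ahead of the robot, y to its left, z up, the work surface at z = 0. Lengths are in mm, angles in rad, forces in N, time in s.
With the tool pointing down it reaches from about 425 to 950 mm from the base axis. Payload 16.7 kg.
Tool frame: the origin (TCP) lies at the very end of the fingers, on their centre line; the grasp point (between the pads) lies 19 mm behind it; z points along the fingers, y is the line along which they close (so a half turn about z gives the same grasp; the last joint's range is limited). The gripper opens to 94 mm and grips with 3 to 60 N. Pads are 16 mm wide; open, the fingers measure 119 mm over their backs; the gripper's body (75 mm by 177 mm) begins 78 mm behind the grasp point.
Start: joints at [0.997, 0.426, 0.074, 1.606, -0.034, 1.111, -0.067], TCP at [278.159, -614.981, 205.467] pointing down, gripper open.
Joint ranges: [-2.85, 2.85], [-0.5, 2.14], [-1.23, 1.37], [0.21, 2.46], [-1.02, 4.16], [0.16, 2.05], [-2.73, 2.73]. Speed limits (rad/s): [1.89, 1.89, 2.39, 2.39, 3.01, 3.01, 3.01].

INTERFACE

Orientations are given as a rotation vector (axis times angle).
In Python, from plant import r gives the robot as it stands.
- The arm moves only by the tool carry_out, never from a script. Its argument "rows" is a list of rows, each a list of 3 entries, a list of its own where there are three numbers: the shift along the tool's x, y, z in m, then the turn, a rotation vector about the tool's x, y, z in rad, then the finger opening in m, from 0 to 0.094. In form: [[[dx, dy, dz], [rx, ry, rz], fingers], ...]. A call has exactly 8 rows; each row is the pose to reach, as a shift and turn from the pose commanded when the call began, along the tool's axes at that moment; what a row does not reach only later rows make up. A row lasts 1/12 s, in which the tool goes at most 41.7 mm and 7.16 degrees, less where a joint would pass 70% of its speed; a pose out of reach is approached as far as the arm can. A call with a gripper value outside its range is refused whole. The fingers move at their own pace and stop on an object; the grip force is fixed at half the most. Time passes only in rows, so rows that repeat a pose let the fingers close, or fill a call up. It gives the time, the measured TCP pose, the force, the opening and the grip force at its end, in the units of the state.
- r.get_obs(): the state, without advancing time (a new reading comes with each control period).
- r.snapshot(name): name is "scene" or "top"; returns a dict with "img" (384x512x3 uint8, red, green, blue), "fovy" (degrees; the focal length in pixels is half the picture's height over the tangent of half this angle, whatever the lens; pixels are square), "cx", "cy" (the principal point, pixels), "k1" (the pictures are not rectified: a ray, as slopes to the right and down, at radius r is drawn at 1 + k1 r^2 times it, then the intrinsics apply), "position" and "rotation" of the camera in the world. Camera axes: x right, y down, z forward; pixel columns grow to the right and rows downward; lengths in mm; the calibration is good to about 2 mm. A picture is of the moment at which its call begins. There is no depth.
- r.job_done(): hands the job in; it is judged then, once.
The state is a dict: "t": time; "joint_pos": joint angles; "dq": joint speeds; "joint_efforts": joint torques, N m; "tool_pos": TCP position; "eef_rot": TCP orientation; "ft_force": force on the tool from outside, world axes, zero at the start; "wrist_torque": the same for the moment, N m; "gripper_width": opening from 0.0 (shut) to 1.0 (fully open); "finger_force": force on a finger pad.
Only numpy, scipy, OpenCV 4.12 (cv2) and the standard library are available. Lean on these libraries where they do the work, as an engineer would, in place of code of your own. Each camera call takes 0.05 s, during which the arm holds its last target. There are 200 camera calls.

## Working session

There is one attempt and no reset: what is moved stays moved. The work goes in short steps, Python scripts to look and compute and a tool call to move; the robot and the scene stay as the last step left them, time stands still between calls to the robot, and variables do not carry over. Pictures are saved under pics/ and viewed, at most 10 in all, crops included, and the job is handed in when it is done.

Besides the shell and the picture viewer there is one more tool, called as name(argument=value, ...) on one line, values as JSON. carry_out: Moves the arm, as the interface text tells. Its arguments: {"type":"object","properties":{"rows":{"type":"array"}},"required":["rows"]}

```bash
ls; mkdir -p pics; cat > h.py <<'E'
import numpy as np, cv2
from scipy.spatial.transform import Rotation as R
from plant import r
E
python3 - <<'E'
from h import *
o=r.get_obs(); print(o)
for n in ("scene","top"):
    s=r.snapshot(n); np.save(f"pics/{n}0.npy",s,allow_pickle=True)
    print({k:v for k,v in s.items() if k!="img"})
    cv2.imwrite(f"pics/{n}0.png",cv2.resize(s["img"][:,:,::-1],None,fx=1.5,fy=1.5,interpolation=cv2.INTER_CUBIC))
E
```

```text
pics
{'t': 0.0, 'joint_pos': array([ 0.99648098,  0.4267506 ,  0.07384542,  1.60662052, -0.03406249,
        1.11083311, -0.06708734]), 'dq': array([ 0.00051894, -0.00015842, -0.00101369,  0.00045792,  0.00035364,
        0.00015965, -0.00060876]), 'joint_efforts': array([-2.55316509e-04, -9.35818505e+01,  3.66636537e+00, -4.54201519e+01,
       -4.87414724e-02,  2.00606411e-02,  1.45971812e-04]), 'tool_pos': array([ 277.97425937, -614.59917275,  204.75711784]), 'eef_rot': array([-3.06972902e+00, -6.62023782e-01,  6.49149942e-04]), 'ft_force': array([ 0.18228333, -0.01039594, -0.29698758]), 'wrist_torque': array([0.02347517, 0.00569218, 0.03559747]), 'finger_force': 0.0, 'gripper_width': 0.9996645699527094}
{'fovy': 43.9843037041712, 'cx': 252.82117397710152, 'cy': 199.0658294761243, 'k1': -0.030407585036390405, 'position': array([-180.74561754, -597.93214171,  617.81495441]), 'rotation': array([-1.9808911 ,  1.04575322, -0.56665173])}
{'fovy': 45.10925875538002, 'cx': 255.31108895752968, 'cy': 194.3242851104224, 'k1': -0.013242967786355215, 'position': array([ 378.95578585, -153.33196263, 1028.73813344]), 'rotation': array([-2.16968188,  2.16521222, -0.12407622])}
```

View pics/scene0.png

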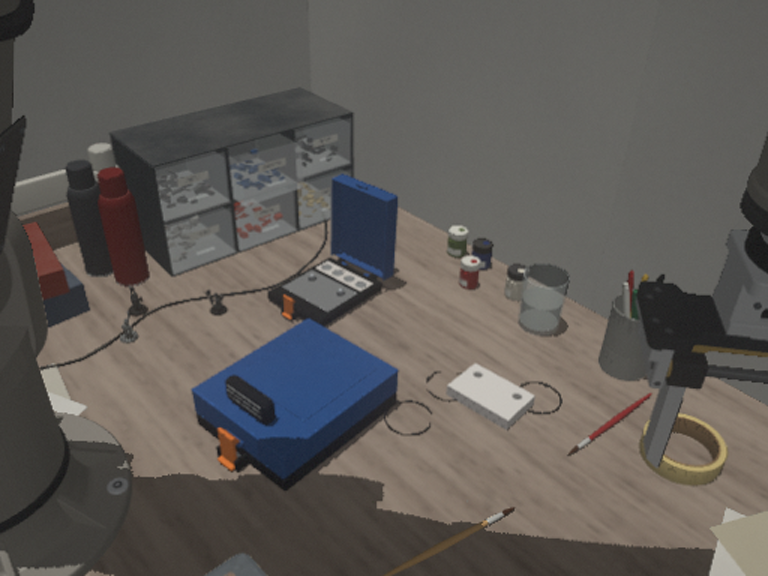

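View pics/top0.png

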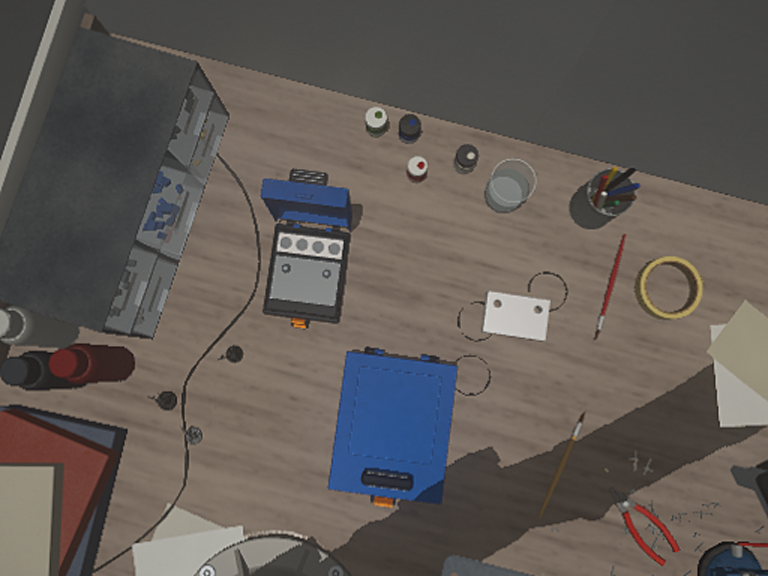

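The scene view shows the large closed blue case (a look-alike), the small open case behind it at about (325,285), and the plate at (490,395). In the top view the small case's pins are at about (285,268) and (326,272), and the plate is centred at (516,315) with its holes on the far edge.

```bash
cat >> h.py <<'E'
def ray(s,uv):
    f=s["img"].shape[0]/2/np.tan(np.radians(s["fovy"])/2)
    K=np.array([[f,0,s["cx"]],[0,f,s["cy"]],[0,0,1.]])
    d=cv2.undistortPoints(np.array(uv,float).reshape(-1,1,2),K,np.array([s["k1"],0,0,0.]))[:,0]
    return R.from_rotvec(s["rotation"]).apply(np.c_[d,np.ones(len(d))])
def onplane(s,uv,z):
    d=ray(s,uv); return s["position"]+d*((z-s["position"][2])/d[:,2])[:,None]
def proj(s,P):
    f=s["img"].shape[0]/2/np.tan(np.radians(s["fovy"])/2)
    K=np.array([[f,0,s["cx"]],[0,f,s["cy"]],[0,0,1.]])
    Rm=R.from_rotvec(s["rotation"]).inv().as_matrix()
    return cv2.projectPoints(np.array(P,float).reshape(-1,1,3),cv2.Rodrigues(Rm)[0],-Rm@s["position"],K,np.array([s["k1"],0,0,0.]))[0][:,0]
E
cat > m0.py <<'E'
from h import *
t=np.load("pics/top0.npy",allow_pickle=True).item(); im=t["img"]
g=im.min(2)
m=np.zeros_like(g); m[185:235,310:375]=(g[185:235,310:375]>140)
cs,hi=cv2.findContours(m,cv2.RETR_CCOMP,cv2.CHAIN_APPROX_NONE)
c=max(cs,key=cv2.contourArea); rect=cv2.minAreaRect(c); print(rect)
bp=onplane(t,cv2.boxPoints(rect),16); print("plate corners",bp.round(1), np.linalg.norm(np.diff(bp,axis=0),axis=1),bp.mean(0))
for k,cc in enumerate(cs):
    if hi[0,k,3]>=0: 
        q=cc[:,0].mean(0); print("hole",q,len(cc),onplane(t,[q],16).round(1))
a=cv2.resize(im[145:220,170:240],None,fx=5.6,fy=5.6,interpolation=cv2.INTER_CUBIC)
b=cv2.resize(im[180:240,310:380],None,fx=5.6,fy=5.6,interpolation=cv2.INTER_CUBIC)
b=cv2.copyMakeBorder(b,0,a.shape[0]-b.shape[0],0,0,cv2.BORDER_CONSTANT)
cv2.imwrite("pics/crop0.png",np.hstack([a,b])[:,:,::-1])
pp=onplane(t,[[285/1.5,268/1.5],[326/1.5,272/1.5]],27); print("pins",pp,np.linalg.norm(pp[0]-pp[1]))
for n,p,z in(("cup",(508,195),0),("red",(417,166),46),("mini",(234,353),10),("mini2",(194,434),10),("bigfar",(456,363),60),("bigfarL",(345,352),60),("white",(466,155),49),("white2",(376,119),49)):
    print(n,onplane(t,[[p[0]/1.5,p[1]/1.5]],z).round())
E
python3 m0.py
```

```text
((344.04034423828125, 210.23104858398438), (42.17813491821289, 27.146303176879883), 8.530765533447266)
plate corners [[ 432.8 -302.8   16. ]
 [ 492.  -312.5   16. ]
 [ 478.3 -404.4   16. ]
 [ 419.2 -394.1   16. ]] [60.03775752 92.94181495 60.01630388] [ 455.58501118 -353.43758929   16.        ]
hole [358.23529412 206.17647059] 17 [[ 464.5 -384.9   16. ]]
hole [331.23529412 202.17647059] 17 [[ 473.2 -325.5   16. ]]
pins [[523.12978648 -15.29222992  27.        ]
 [517.38756701 -75.12907228  27.        ]] 60.111735861938
cup [[ 640. -348.    0.]]
red [[ 671. -207.   46.]]
mini [[400.  60.  10.]]
mini2 [[283. 115.  10.]]
bigfar [[ 386. -260.   60.]]
bigfarL [[ 401. -105.   60.]]
white [[ 687. -279.   49.]]
white2 [[ 740. -147.   49.]]
```

View pics/crop0.png

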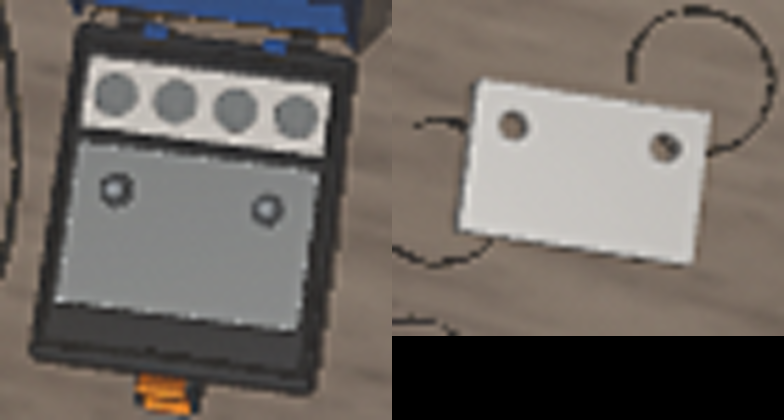

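The crop shows the pins at crop pixels (116,190) and (267,210) and the plate's plain face with its holes on the far edge. Pin spacing comes out at 60.1 mm and the plate at 60.0 x 92.9 mm, both matching the given sizes. Next I write a move helper.

```bash
cat >> h.py <<'E'
def down(u,th):
    u=np.array([u[0],u[1],0.])/np.hypot(u[0],u[1]); z=np.array([0,0,-1.])
    return R.from_matrix(np.c_[np.cross(u,z),u,z])*R.from_euler("y",th,degrees=True)
def go(p,Rt):
    o=r.get_obs(); Rc=R.from_rotvec(o["eef_rot"])
    print("from",o["tool_pos"].round(1),"shift",(Rc.inv().apply(np.array(p)-o["tool_pos"])/1000).round(4),"turn",(Rc.inv()*Rt).as_rotvec().round(4),"F",o["ft_force"].round(1),"w",round(o["gripper_width"]*94,1),"t",o["t"],"q",o["joint_pos"].round(2))
PU=(.989,-.148)
E
python3 -c "
from h import *
go([455.6,-353.4,110],down(PU,-30))"
```

```text
from [ 278.  -614.7  204.9] shift [ 0.2695 -0.1647  0.095 ] turn [-0.262  -0.4796 -0.9735] F [ 0.3 -0.1 -0.3] w 94.2 t 0.1 q [ 1.    0.43  0.07  1.61 -0.03  1.11 -0.07]
```

carry_out(rows=[[[0.034,-0.021,0.012],[-0.033,-0.06,-0.122],0.094],[[0.067,-0.041,0.024],[-0.066,-0.12,-0.243],0.094],[[0.101,-0.062,0.036],[-0.098,-0.18,-0.365],0.094],[[0.135,-0.082,0.047],[-0.131,-0.24,-0.487],0.094],[[0.168,-0.103,0.059],[-0.164,-0.3,-0.608],0.094],[[0.202,-0.124,0.071],[-0.197,-0.36,-0.73],0.094],[[0.236,-0.144,0.083],[-0.229,-0.42,-0.852],0.094],[[0.2695,-0.1647,0.095],[-0.262,-0.4796,-0.9735],0.094]])

```text
t: 0.77
tool_pos: [457.3, -352.0, 110.4]
eef_rot: [2.199, 1.707, -0.51]
ft_force: [0.7, -0.9, 0.2]
gripper_width: 0.999
finger_force: 0.0
```

```bash
python3 -c "
from h import *
go([455.6,-353.4,110],down(PU,-30))
go([455.6,-353.4,6],down(PU,-30))"
```

```text
from [ 457.3 -352.   110.4] shift [-0.0014 -0.0013  0.0011] turn [-0.0231 -0.0466 -0.0968] F [ 0.7 -0.9  0.2] w 93.9 t 0.7667 q [ 0.31  0.36 -0.07  2.06  0.7   0.84 -0.52]
from [ 457.3 -352.   110.4] shift [ 0.0462 -0.004   0.0936] turn [-0.0231 -0.0466 -0.0968] F [ 0.7 -0.9  0.2] w 93.9 t 0.7667 q [ 0.31  0.36 -0.07  2.06  0.7   0.84 -0.52]
```

carry_out(rows=[[[0,0,0],[0,0,0],0.094],[[0,0,0],[0,0,0],0.094],[[0,0,0],[0,0,0],0.094],[[0,0,0],[0,0,0],0.094],[[0,0,0],[0,0,0],0.094],[[0,0,0],[0,0,0],0.094],[[0,0,0],[0,0,0],0.094],[[0,0,0],[0,0,0],0.094]])

```text
t: 1.43
tool_pos: [455.4, -354.6, 110.7]
eef_rot: [2.209, 1.7, -0.509]
ft_force: [0.2, 0.2, -0.6]
gripper_width: 1.0
finger_force: 0.0
```

```bash
python3 -c "
from h import *
go([455.6,-353.4,6],down(PU,-30))"
```

```text
from [ 455.4 -354.6  110.7] shift [ 0.0487 -0.0028  0.0926] turn [-0.0272 -0.049  -0.1035] F [ 0.2  0.2 -0.6] w 94.0 t 1.4333 q [ 0.31  0.36 -0.07  2.06  0.7   0.84 -0.52]
```

carry_out(rows=[[[0.004,-0.003,0.008],[-0.027,-0.049,-0.103],0.094],[[0.012,-0.003,0.023],[-0.027,-0.049,-0.103],0.094],[[0.02,-0.003,0.038],[-0.027,-0.049,-0.103],0.094],[[0.028,-0.003,0.053],[-0.027,-0.049,-0.103],0.094],[[0.036,-0.003,0.068],[-0.027,-0.049,-0.103],0.094],[[0.043,-0.003,0.082],[-0.027,-0.049,-0.103],0.094],[[0.0485,-0.003,0.092],[-0.027,-0.049,-0.103],0.094],[[0.0485,-0.003,0.092],[-0.027,-0.049,-0.103],0.094]])

```text
t: 2.1
tool_pos: [455.2, -352.5, 4.8]
eef_rot: [2.08, 1.795, -0.559]
ft_force: [0.1, 0.1, -1.0]
gripper_width: 1.004
finger_force: 0.0
```

```bash
python3 -c "
from h import *
go([455.6,-353.4,6],down(PU,-30))"
```

```text
from [ 455.2 -352.5    4.8] shift [-0.0013  0.0006 -0.0006] turn [-0.0016 -0.0001  0.002 ] F [ 0.1  0.1 -1. ] w 94.4 t 2.1 q [ 0.23  0.54 -0.02  2.13  0.95  0.68 -0.75]
```

carry_out(rows=[[[-0.001,0.0005,-0.0005],[0,0,0],0.06],[[-0.001,0.0005,-0.0005],[0,0,0],0.05],[[-0.001,0.0005,-0.0005],[0,0,0],0.04],[[-0.001,0.0005,-0.0005],[0,0,0],0.04],[[-0.001,0.0005,-0.0005],[0,0,0],0.04],[[-0.001,0.0005,-0.0005],[0,0,0],0.04],[[-0.001,0.0005,-0.0005],[0,0,0],0.04],[[-0.001,0.0005,-0.0005],[0,0,0],0.04]])

```text
t: 2.77
tool_pos: [456.3, -353.4, 7.8]
eef_rot: [2.079, 1.793, -0.557]
ft_force: [-1.6, 2.0, 6.7]
gripper_width: 0.635
finger_force: 30.0
```

```bash
python3 -c "
from h import *
go([455.6,-353.4,110],down(PU,-30))
go([455.6,-353.4,110],down(PU,60))"
```

```text
from [ 456.3 -353.4    7.8] shift [-0.0512 -0.0007 -0.0884] turn [0.0005 0.0003 0.0007] F [-1.6  2.   6.7] w 59.7 t 2.7667 q [ 0.24  0.53 -0.02  2.13  0.95  0.68 -0.74]
from [ 456.3 -353.4    7.8] shift [-0.0512 -0.0007 -0.0884] turn [-2.0000e-04  1.5711e+00  1.0000e-03] F [-1.6  2.   6.7] w 59.7 t 2.7667 q [ 0.24  0.53 -0.02  2.13  0.95  0.68 -0.74]
```

carry_out(rows=[[[-0.012,0,-0.02],[0,0,0],0.04],[[-0.026,0,-0.045],[0,0,0],0.04],[[-0.04,0,-0.07],[0,0.1,0],0.04],[[-0.051,0,-0.088],[0,0.22,0],0.04],[[-0.051,0,-0.088],[0,0.34,0],0.04],[[-0.051,0,-0.088],[0,0.46,0],0.04],[[-0.051,0,-0.088],[0,0.58,0],0.04],[[-0.051,0,-0.088],[0,0.7,0],0.04]])

```text
t: 3.43
tool_pos: [457.7, -353.4, 111.2]
eef_rot: [-2.326, -2.01, -0.127]
ft_force: [0.0, 0.7, -2.7]
gripper_width: 0.632
finger_force: 30.0
```

carry_out(rows=[[[0,0,0],[0,0.12,0],0.04],[[0,0,0],[0,0.24,0],0.04],[[0,0,0],[0,0.36,0],0.04],[[0,0,0],[0,0.48,0],0.04],[[0,0,0],[0,0.6,0],0.04],[[0,0,0],[0,0.72,0],0.04],[[0,0,0],[0,0.84,0],0.04],[[0,0,0],[0,0.87,0],0.04]])

```text
t: 4.1
tool_pos: [453.8, -355.1, 105.5]
eef_rot: [-1.773, -1.518, -0.939]
ft_force: [-1.3, -0.6, -3.0]
gripper_width: 0.638
finger_force: 30.0
```

```bash
python3 -c "
from h import *
go([455.6,-353.4,110],down(PU,60))
s=r.snapshot('scene');cv2.imwrite('pics/s1.png',cv2.resize(s['img'][150:330,220:460,::-1],None,fx=3,fy=3,interpolation=cv2.INTER_CUBIC))"
```

```text
from [ 453.8 -355.1  105.5] shift [ 0.0048  0.0015 -0.0009] turn [ 0.0001  0.0685 -0.0062] F [-1.3 -0.6 -3. ] w 60.0 t 4.1 q [ 1.19  0.88 -0.41  1.47 -0.41  1.52  0.82]
```

View pics/s1.png

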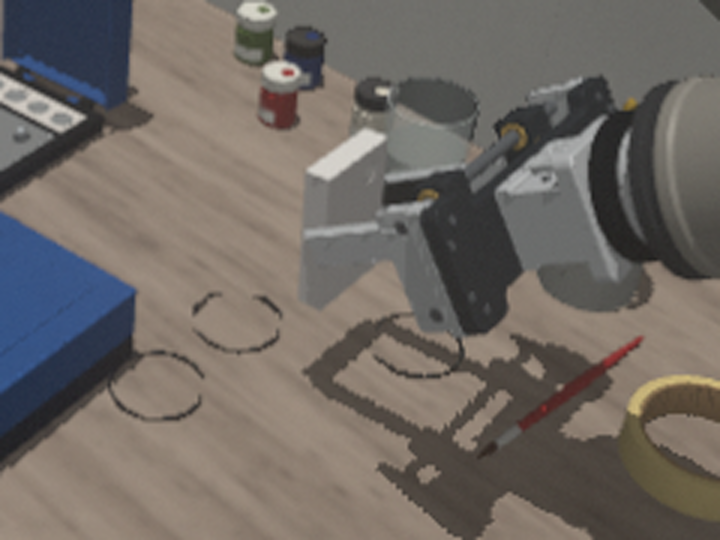

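```bash
python3 -c "
from h import *
go([455.6,-353.4,52],down(PU,60))"
```

```text
from [ 454.1 -354.5  105.4] shift [-0.0435  0.0016  0.031 ] turn [-0.0005  0.0706 -0.0061] F [-1.9  1.1 -2.9] w 59.7 t 4.15 q [ 1.18  0.88 -0.41  1.48 -0.41  1.51  0.82]
```

carry_out(rows=[[[-0.005,0.001,0.004],[0,0.07,-0.006],0.04],[[-0.012,0.0016,0.009],[0,0.07,-0.006],0.04],[[-0.02,0.0016,0.014],[0,0.07,-0.006],0.04],[[-0.028,0.0016,0.02],[0,0.07,-0.006],0.04],[[-0.036,0.0016,0.026],[0,0.07,-0.006],0.04],[[-0.0435,0.0016,0.031],[0,0.07,-0.006],0.04],[[-0.0435,0.0016,0.031],[0,0.07,-0.006],0.04],[[-0.0435,0.0016,0.031],[0,0.07,-0.006],0.04]])

```text
t: 4.82
tool_pos: [457.9, -352.4, 55.5]
eef_rot: [-1.72, -1.492, -0.988]
ft_force: [0.1, 0.3, -1.0]
gripper_width: 0.631
finger_force: 30.0
```

```bash
python3 -c "
from h import *
go([455.6,-353.4,45.5],down(PU,60))"
```

```text
from [ 457.9 -352.4   55.5] shift [-0.0093 -0.0022  0.004 ] turn [-0.0019  0.0076  0.0055] F [ 0.1  0.3 -1. ] w 59.4 t 4.8167 q [ 1.19  0.98 -0.41  1.45 -0.41  1.5   0.87]
```

carry_out(rows=[[[-0.001,0,0.0006],[0,0.007,0.005],0.04],[[-0.002,0,0.0012],[0,0.007,0.005],0.04],[[-0.003,0,0.0017],[0,0.007,0.005],0.04],[[-0.004,0,0.0023],[0,0.007,0.005],0.04],[[-0.005,0,0.0029],[0,0.007,0.005],0.04],[[-0.006,0,0.0035],[0,0.007,0.005],0.04],[[-0.007,0,0.004],[0,0.007,0.005],0.04],[[-0.007,0,0.004],[0,0.007,0.005],0.04]])

```text
t: 5.48
tool_pos: [457.8, -352.7, 47.4]
eef_rot: [-1.718, -1.482, -0.991]
ft_force: [0.3, 0.3, -1.0]
gripper_width: 0.635
finger_force: 30.0
```

```bash
python3 -c "
from h import *
go([455.6,-353.4,45.5],down(PU,60))"
```

```text
from [ 457.8 -352.7   47.4] shift [-0.0021 -0.0021  0.0001] turn [-0.0015  0.0002  0.0005] F [ 0.3  0.3 -1. ] w 59.7 t 5.4833 q [ 1.19  1.   -0.4   1.44 -0.41  1.5   0.87]
```

carry_out(rows=[[[-0.0004,0,0.0002],[0,0,0],0.04],[[-0.0008,0,0.0005],[0,0,0],0.04],[[-0.0012,0,0.0007],[0,0,0],0.04],[[-0.0016,0,0.0009],[0,0,0],0.04],[[-0.002,0,0.0011],[0,0,0],0.04],[[-0.0022,0,0.0013],[0,0,0],0.04],[[-0.0022,0,0.0013],[0,0,0],0.04],[[-0.0022,0,0.0013],[0,0,0],0.04]])

```text
t: 6.15
tool_pos: [457.9, -352.8, 45.1]
eef_rot: [-1.718, -1.482, -0.991]
ft_force: [0.1, -0.6, -2.2]
gripper_width: 0.638
finger_force: 30.0
```

carry_out(rows=[[[-0.0004,0,0.0002],[0,0,0],0.04],[[-0.0008,0,0.0005],[0,0,0],0.04],[[-0.0012,0,0.0007],[0,0,0],0.04],[[-0.0016,0,0.0009],[0,0,0],0.04],[[-0.002,0,0.0011],[0,0,0],0.04],[[-0.0022,0,0.0013],[0,0,0],0.04],[[-0.0022,0,0.0013],[0,0,0],0.04],[[-0.0022,0,0.0013],[0,0,0],0.04]])

```text
t: 6.82
tool_pos: [457.9, -352.8, 44.7]
eef_rot: [-1.716, -1.482, -0.993]
ft_force: [-5.6, -3.0, 18.5]
gripper_width: 0.631
finger_force: 30.0
```

carry_out(rows=[[[0.001,0,-0.0006],[0,0,0],0.04],[[0.0016,0,-0.0009],[0,0,0],0.04],[[0.0016,0,-0.0009],[0,0,0],0.04],[[0.0016,0,-0.0009],[0,0,0],0.062],[[0.0016,0,-0.0009],[0,0,0],0.075],[[0.0016,0,-0.0009],[0,0,0],0.085],[[0.0016,0,-0.0009],[0,0,0],0.094],[[0.0016,0,-0.0009],[0,0,0],0.094]])

```text
t: 7.48
tool_pos: [457.9, -352.6, 44.2]
eef_rot: [-1.718, -1.482, -0.991]
ft_force: [0.2, -1.4, 0.2]
gripper_width: 0.91
finger_force: 0.0
```

```bash
python3 -c "
from h import *
go([457,-352.5,64],down(PU,60))
go([457,-352.5,64],down(PU,-45))
s=r.snapshot('scene');cv2.imwrite('pics/s2.png',cv2.resize(s['img'][150:330,220:460,::-1],None,fx=3,fy=3,interpolation=cv2.INTER_CUBIC))"
```

```text
from [ 457.9 -352.6   44.2] shift [ 0.0171 -0.0009 -0.0099] turn [-0.0015  0.0003  0.0006] F [ 0.2 -1.4  0.2] w 85.5 t 7.4833 q [ 1.19  1.   -0.4   1.44 -0.41  1.5   0.87]
from [ 457.9 -352.6   44.2] shift [ 0.0171 -0.0009 -0.0099] turn [-5.0000e-04 -1.8323e+00  1.8000e-03] F [ 0.2 -1.4  0.2] w 85.5 t 7.4833 q [ 1.19  1.   -0.4   1.44 -0.41  1.5   0.87]
```

View pics/s2.png

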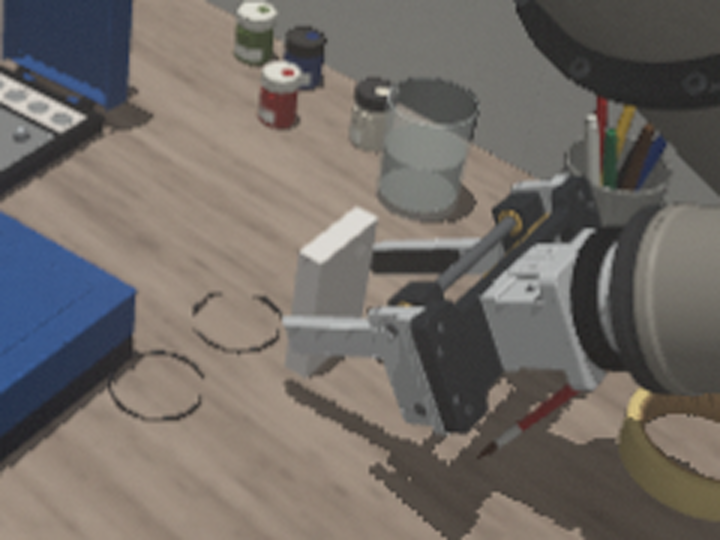

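carry_out(rows=[[[0.009,0,-0.005],[0,-0.06,0],0.094],[[0.0171,0,-0.0099],[0,-0.17,0],0.094],[[0.0171,0,-0.0099],[0,-0.29,0],0.094],[[0.0171,0,-0.0099],[0,-0.41,0],0.094],[[0.0171,0,-0.0099],[0,-0.53,0],0.094],[[0.0171,0,-0.0099],[0,-0.65,0],0.094],[[0.0171,0,-0.0099],[0,-0.77,0],0.094],[[0.0171,0,-0.0099],[0,-0.89,0],0.094]])

```text
t: 8.2
tool_pos: [458.6, -353.5, 65.5]
eef_rot: [-2.302, -1.986, -0.178]
ft_force: [-0.6, -0.6, -0.5]
gripper_width: 1.001
finger_force: 0.0
```

carry_out(rows=[[[0,0,0],[0,-0.12,0],0.094],[[0,0,0],[0,-0.24,0],0.094],[[0,0,0],[0,-0.36,0],0.094],[[0,0,0],[0,-0.48,0],0.094],[[0,0,0],[0,-0.6,0],0.094],[[0,0,0],[0,-0.72,0],0.094],[[0,0,0],[0,-0.84,0],0.094],[[0,0,0],[0,-0.94,0],0.094]])

```text
t: 8.87
tool_pos: [459.2, -352.9, 65.6]
eef_rot: [1.962, 1.691, -0.715]
ft_force: [-0.3, -0.1, -1.1]
gripper_width: 0.998
finger_force: 0.0
```

carry_out(rows=[[[0,0,0],[0,0,0],0.094],[[0,0,0],[0,0,0],0.094],[[0,0,0],[0,0,0],0.094],[[0,0,0],[0,0,0],0.094],[[0,0,0],[0,0,0],0.094],[[0,0,0],[0,0,0],0.094],[[0,0,0],[0,0,0],0.094],[[0,0,0],[0,0,0],0.094]])

```text
t: 9.53
tool_pos: [457.4, -353.4, 64.1]
eef_rot: [1.969, 1.695, -0.716]
ft_force: [-0.7, 0.3, -0.3]
gripper_width: 1.001
finger_force: 0.0
```

```bash
python3 -c "
from h import *
go([457.5,-352.6,65],down(PU,-45))
s=r.snapshot('scene');cv2.imwrite('pics/s3.png',cv2.resize(s['img'][150:330,220:460,::-1],None,fx=3,fy=3,interpolation=cv2.INTER_CUBIC))"
```

```text
from [ 457.4 -353.4   64.1] shift [ 0.      0.     -0.0012] turn [-0.0024 -0.09    0.0005] F [-0.7  0.3 -0.3] w 94.1 t 9.5333 q [-0.04  0.5   0.19  2.15  0.94  0.78 -0.8 ]
```

View pics/s3.png

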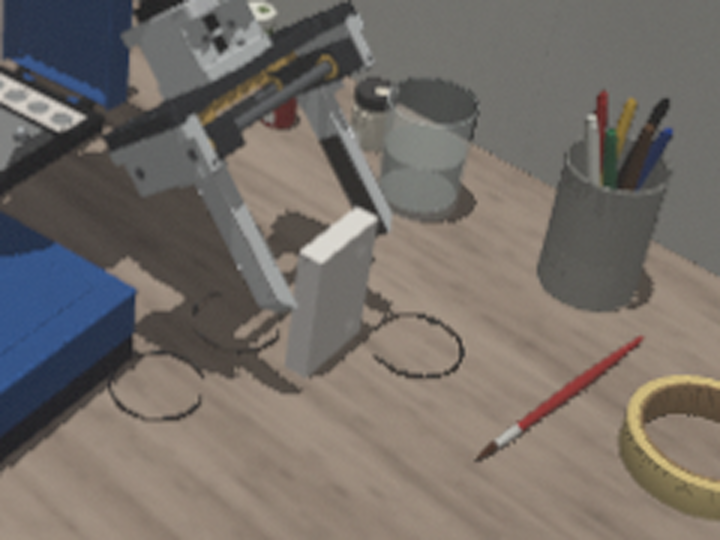

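carry_out(rows=[[[0,0,0],[0,0,0],0.08],[[0,0,0],[0,0,0],0.07],[[0,0,0],[0,0,0],0.06],[[0,0,0],[0,0,0],0.05],[[0,0,0],[0,0,0],0.04],[[0,0,0],[0,0,0],0.04],[[0,0,0],[0,0,0],0.04],[[0,0,0],[0,0,0],0.04]])

```text
t: 10.25
tool_pos: [457.8, -352.6, 63.9]
eef_rot: [1.967, 1.697, -0.716]
ft_force: [-0.6, -0.1, -0.9]
gripper_width: 0.638
finger_force: 30.0
```

```bash
cat > pins.py <<'E'
from h import *
t=np.load("pics/top0.npy",allow_pickle=True).item(); g=cv2.cvtColor(t["img"],cv2.COLOR_RGB2GRAY)
P=[]
for (u,v) in((190.3,178.4),(217.3,182)):
    x0,y0=int(u)-4,int(v)-4; w=g[y0:y0+10,x0:x0+10].astype(float); bg=np.median(w); k=np.clip(bg-12-w,0,None)>0
    e=cv2.fitEllipse(np.argwhere(k)[:,::-1].astype(np.float32)) if k.sum()>5 else None
    ys,xs=np.nonzero(k); P.append([x0+xs.mean(),y0+ys.mean()]); print(P[-1],k.sum())
X=onplane(t,P,22); d=X[0]-X[1]; L=np.linalg.norm(d); cy=d/L; cx=np.array([cy[1],-cy[0],0]); mid=X.mean(0)
print(X.round(1),L,cx,"seat",(mid-14*cx).round(1),"hinge",(mid+66*cx).round(1))
E
python3 pins.py; python3 -c "
from h import *
go([457.5,-352.6,65],down(PU,-40))
go([457.5,-352.6,150],down(PU,-40))"
```

```text
[np.float64(190.60714285714286), np.float64(178.64285714285714)] 28
[np.float64(217.4814814814815), np.float64(182.11111111111111)] 27
[[523.9 -15.9  22. ]
 [516.4 -75.1  22. ]] 59.62603032137628 [ 0.99195063 -0.12662519  0.        ] seat [506.2 -43.7  22. ] hinge [585.6 -53.9  22. ]
from [ 457.8 -352.6   63.9] shift [-0.0007 -0.0003 -0.0008] turn [-0.0018 -0.0024  0.0018] F [-0.6 -0.1 -0.9] w 60.0 t 10.25 q [-0.04  0.5   0.19  2.15  0.94  0.78 -0.8 ]
from [ 457.8 -352.6   63.9] shift [-0.0552 -0.0005 -0.0661] turn [-0.0018 -0.0024  0.0018] F [-0.6 -0.1 -0.9] w 60.0 t 10.25 q [-0.04  0.5   0.19  2.15  0.94  0.78 -0.8 ]
```

carry_out(rows=[[[-0.012,0,-0.014],[0,0,0],0.04],[[-0.03,0,-0.036],[0,0,0],0.04],[[-0.048,0,-0.057],[0,0.06,0],0.04],[[-0.06,0,-0.072],[0,0.17,0],0.04],[[-0.06,0,-0.072],[0,0.29,0],0.04],[[-0.06,0,-0.072],[0,0.41,0],0.04],[[-0.06,0,-0.072],[0,0.53,0],0.04],[[-0.06,0,-0.072],[0,0.65,0],0.04]])

```text
t: 10.92
tool_pos: [459.2, -352.1, 159.1]
eef_rot: [2.34, 2.02, -0.084]
ft_force: [0.4, 0.3, -2.2]
gripper_width: 0.636
finger_force: 30.0
```

carry_out(rows=[[[0,0,0],[0,0.12,0],0.04],[[0,0,0],[0,0.24,0],0.04],[[0,0,0],[0,0.36,0],0.04],[[0,0,0],[0,0.48,0],0.04],[[0,0,0],[0,0.6,0],0.04],[[0,0,0],[0,0.72,0],0.04],[[0,0,0],[0,0.84,0],0.04],[[0,0,0],[0,0.92,0],0.04]])

```text
t: 11.58
tool_pos: [456.7, -354.3, 156.6]
eef_rot: [-1.864, -1.599, -0.839]
ft_force: [-0.9, -0.3, -2.3]
gripper_width: 0.639
finger_force: 30.0
```

```bash
echo 'CU=(.992,-.127)
CY=np.array([.127,.992,0]); CX=np.array([.992,-.127,0]); SEAT=np.array([506.2,-43.7,26])' >> h.py
python3 -c "
from h import *
go(SEAT-18*CY+[0,0,60],down(CU,50))"
```

```text
from [ 456.7 -354.3  156.6] shift [0.1429 0.0028 0.2692] turn [ 0.0157  0.0238 -0.0185] F [-0.9 -0.3 -2.3] w 60.0 t 11.5833 q [ 0.94  0.71 -0.06  1.53 -0.55  1.55  0.93]
```

carry_out(rows=[[[0.012,0,0.022],[0.002,0.003,-0.002],0.04],[[0.032,0.0005,0.06],[0.004,0.006,-0.004],0.04],[[0.053,0.001,0.1],[0.006,0.009,-0.007],0.04],[[0.074,0.0014,0.14],[0.008,0.012,-0.01],0.04],[[0.095,0.0018,0.179],[0.01,0.016,-0.012],0.04],[[0.116,0.0022,0.219],[0.013,0.02,-0.015],0.04],[[0.133,0.0026,0.25],[0.0157,0.0238,-0.0185],0.04],[[0.1429,0.0028,0.2692],[0.0157,0.0238,-0.0185],0.04]])

```text
t: 12.25
tool_pos: [503.8, -56.8, 84.5]
eef_rot: [-1.824, -1.613, -0.844]
ft_force: [1.4, 0.2, -2.5]
gripper_width: 0.635
finger_force: 30.0
```

carry_out(rows=[[[0,0,0],[0,0,0],0.04],[[0,0,0],[0,0,0],0.04],[[0,0,0],[0,0,0],0.04],[[0,0,0],[0,0,0],0.04],[[0,0,0],[0,0,0],0.04],[[0,0,0],[0,0,0],0.04],[[0,0,0],[0,0,0],0.04],[[0,0,0],[0,0,0],0.04]])

```text
t: 12.92
tool_pos: [504.4, -60.7, 85.0]
eef_rot: [-1.827, -1.613, -0.845]
ft_force: [-0.3, -0.8, -2.8]
gripper_width: 0.633
finger_force: 30.0
```

```bash
python3 -c "
from h import *
go(SEAT-18*CY+[0,0,60],down(CU,50))
out=[]
for n,(a,b,c,d) in(('scene',(100,240,150,310)),('top',(100,240,150,310))):
    s=r.snapshot(n); np.save(f'pics/{n}4.npy',s,allow_pickle=True); out.append(cv2.resize(s['img'][a:b,c:d,::-1],None,fx=2.5,fy=2.5,interpolation=cv2.INTER_CUBIC))
cv2.imwrite('pics/s4.png',np.hstack(out))"
```

```text
from [504.4 -60.7  85. ] shift [ 0.0002 -0.0003 -0.0013] turn [-0.0012  0.0068  0.002 ] F [-0.3 -0.8 -2.8] w 59.5 t 12.9167 q [ 0.7   0.61 -0.24  1.97 -0.77  1.08  0.91]
```

View pics/s4.png

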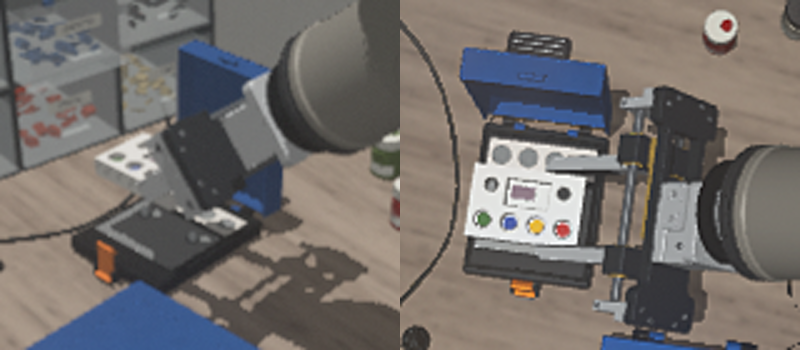

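The left panel shows the plate held over the open case. The top panel shows it wells up, with its holes on the hinge side at about (491,185) and (563,194). I measure those holes now.

```bash
python3 - <<'E'
from h import *
t=np.load("pics/top4.npy",allow_pickle=True).item(); g=cv2.cvtColor(t["img"],cv2.COLOR_RGB2GRAY)
P=[]
for (u,v) in((186.4,173.6),(215.0,177.2)):
    x0,y0=int(u)-5,int(v)-5; w=g[y0:y0+12,x0:x0+12]
    k=(w<130).astype(np.uint8); n,l,st,c=cv2.connectedComponentsWithStats(k)
    j=1+np.argmin([np.hypot(*(c[i]-5.5)) for i in range(1,n)]); P.append(c[j]+[x0,y0]); print(P[-1],st[j])
X=onplane(t,P,93); d=X[0]-X[1]; L=np.linalg.norm(d); cy=d/L; cx=np.array([cy[1],-cy[0],0])
print(X.round(1),L,"platey",cx.round(3),"centre",(X.mean(0)-14*cx).round(1))
print(np.median(g[160:170,185:215]))
E
```

```text
[185.78571429 172.5       ] [ 3  3  5  5 14]
[215. 177.] [ 3  3  5  5 21]
[[526.4 -15.5  93. ]
 [517.2 -75.4  93. ]] 60.567914181105756 platey [ 0.989 -0.151  0.   ] centre [507.9 -43.4  93. ]
190.0
```

```bash
python3 -c "
from h import *
go([503.8,-60.9,42],down(CU,50))"
```

```text
from [504.3 -60.5  85. ] shift [-0.0331 -0.0005  0.0275] turn [-0.0015  0.0067  0.0021] F [-0.4  0.1 -1.7] w 59.7 t 13.0167 q [ 0.7   0.61 -0.24  1.97 -0.77  1.08  0.91]
```

carry_out(rows=[[[-0.004,-0.0005,0.003],[-0.001,0.006,0.002],0.04],[[-0.01,-0.0005,0.008],[-0.001,0.006,0.002],0.04],[[-0.016,-0.0005,0.013],[-0.001,0.006,0.002],0.04],[[-0.022,-0.0005,0.018],[-0.001,0.006,0.002],0.04],[[-0.028,-0.0005,0.023],[-0.001,0.006,0.002],0.04],[[-0.033,-0.0005,0.0275],[-0.001,0.006,0.002],0.04],[[-0.033,-0.0005,0.0275],[-0.001,0.006,0.002],0.04],[[-0.033,-0.0005,0.0275],[-0.001,0.006,0.002],0.04]])

```text
t: 13.68
tool_pos: [503.6, -60.5, 41.6]
eef_rot: [-1.824, -1.606, -0.85]
ft_force: [-0.0, -0.2, -1.3]
gripper_width: 0.634
finger_force: 30.0
```

```bash
python3 - <<'E'
from h import *
go([503.8,-60.9,42],down(CU,50))
t=r.snapshot("top"); np.save("pics/top5.npy",t,allow_pickle=True); im=t["img"]
cv2.imwrite("pics/s5.png",cv2.resize(im[155:210,175:235,::-1],None,fx=10,fy=10,interpolation=cv2.INTER_CUBIC))
zt=42+8
for nm,S in(("plate if at tcp+18cy",r.get_obs()["tool_pos"]+18*CY),("seat",SEAT)):
    S=np.array([S[0],S[1],zt])
    print(nm,((proj(t,[S+14*CX+30*CY,S+14*CX-30*CY])-[175,155]+.5)*10).round())
print("pin tips",((proj(t,[[*(SEAT+14*CX+k*30*CY)[:2],27] for k in(1,-1)])-[175,155]+.5)*10).round())
E
```

```text
from [503.6 -60.5  41.6] shift [ 0.      0.0003 -0.0005] turn [-0.0013  0.     -0.0003] F [-0.  -0.2 -1.3] w 59.6 t 13.6833 q [ 0.7   0.69 -0.24  1.97 -0.78  1.03  0.96]
plate if at tcp+18cy [[138. 223.]
 [416. 259.]]
seat [[142. 223.]
 [421. 259.]]
pin tips [[157. 238.]
 [429. 273.]]
```

View pics/s5.png

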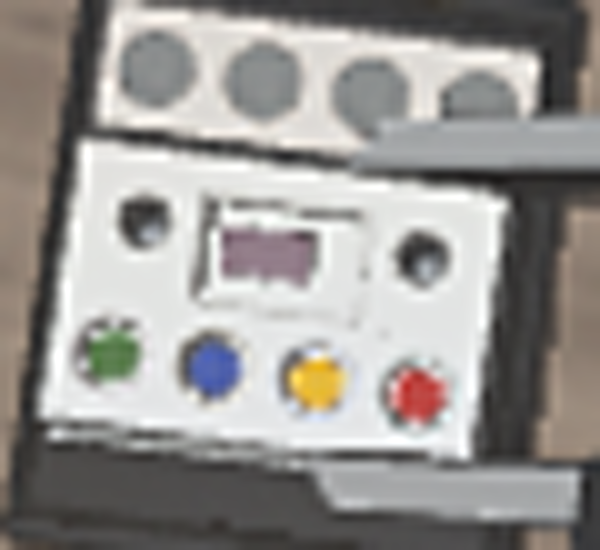

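The holes sit at (145,221) and (422,257) in the crop, and the pin tips show through both. That matches the predicted seat to within about 0.5 mm, so I lower onto the pins.

carry_out(rows=[[[-0.0014,-0.0003,0.0013],[0,0,0],0.04],[[-0.0028,-0.0003,0.0026],[0,0,0],0.04],[[-0.0043,-0.0003,0.004],[0,0,0],0.04],[[-0.0058,-0.0003,0.0053],[0,0,0],0.04],[[-0.0073,-0.0003,0.0066],[0,0,0],0.04],[[-0.0089,-0.0003,0.008],[0,0,0],0.04],[[-0.0089,-0.0003,0.008],[0,0,0],0.04],[[-0.0089,-0.0003,0.008],[0,0,0],0.04]])

```text
t: 14.4
tool_pos: [503.4, -60.2, 30.0]
eef_rot: [-1.825, -1.607, -0.85]
ft_force: [0.3, -0.4, -1.6]
gripper_width: 0.64
finger_force: 30.0
```

carry_out(rows=[[[-0.0005,0,0.0004],[0,0,0],0.04],[[-0.001,0,0.0008],[0,0,0],0.04],[[-0.0015,0,0.0012],[0,0,0],0.04],[[-0.002,0,0.0016],[0,0,0],0.04],[[-0.0024,0,0.002],[0,0,0],0.04],[[-0.0027,0,0.0023],[0,0,0],0.04],[[-0.0027,0,0.0023],[0,0,0],0.04],[[-0.0027,0,0.0023],[0,0,0],0.04]])

```text
t: 15.07
tool_pos: [503.5, -60.2, 26.6]
eef_rot: [-1.825, -1.607, -0.85]
ft_force: [-0.6, -0.2, 0.5]
gripper_width: 0.632
finger_force: 30.0
```

carry_out(rows=[[[-0.0004,0,0.0003],[0,0,0],0.04],[[-0.0004,0,0.0003],[0,0,0],0.04],[[-0.0004,0,0.0003],[0,0,0],0.062],[[-0.0004,0,0.0003],[0,0,0],0.07],[[-0.0004,0,0.0003],[0,0,0],0.08],[[-0.0004,0,0.0003],[0,0,0],0.085],[[-0.0004,0,0.0003],[0,0,0],0.085],[[-0.0004,0,0.0003],[0,0,0],0.085]])

```text
t: 15.73
tool_pos: [503.5, -60.2, 26.0]
eef_rot: [-1.825, -1.607, -0.85]
ft_force: [0.5, -0.4, -0.7]
gripper_width: 0.902
finger_force: 0.0
```

carry_out(rows=[[[0,0,-0.01],[0,0,0],0.085],[[0,0,-0.03],[0,0,0],0.085],[[0,0,-0.06],[0,0,0],0.085],[[0,0,-0.09],[0,0,0],0.085],[[0,0,-0.12],[0,0,0],0.085],[[0,0,-0.14],[0,0,0],0.085],[[0,0,-0.15],[0,0,0],0.085],[[0,0,-0.15],[0,0,0],0.085]])

```text
t: 16.4
tool_pos: [489.3, -176.5, 123.6]
eef_rot: [-1.828, -1.608, -0.851]
ft_force: [0.4, 0.1, -0.1]
gripper_width: 0.904
finger_force: 0.0
```

```bash
python3 - <<'E'
from h import *
go([600,-250,250],down(CU,0))
t=r.snapshot("top"); s=r.snapshot("scene"); np.save("pics/top6.npy",t,allow_pickle=True); np.save("pics/scene6.npy",s,allow_pickle=True)
im=t["img"]; m=np.zeros(im.shape[:2],np.uint8); m[160:212,170:235]=(im.min(2)[160:212,170:235]>140)
m[:168]=0
out=[cv2.resize(q["img"][a:a+120,b:b+100,::-1],None,fx=4,fy=4,interpolation=cv2.INTER_CUBIC) for q,a,b in((t,105,160),(s,105,170))]
cv2.imwrite("pics/s6.png",np.hstack(out))
z=34
P=[SEAT+a*CX+b*CY for a,b in((14,30),(14,-30),(30,46),(30,-46),(-30,-46),(-30,46))]
print("pred crop px",((proj(t,[[*p[:2],z] for p in P])-[160,105]+.5)*4).round())
E
```

```text
from [ 489.3 -176.5  123.6] shift [ 0.0586  0.1194 -0.1262] turn [ 2.0e-03 -8.7e-01 -8.0e-04] F [ 0.4  0.1 -0.1] w 85.0 t 16.4 q [ 0.8   0.62 -0.16  1.82 -0.66  1.29  0.91]
pred crop px [[121. 293.]
 [231. 308.]
 [ 96. 261.]
 [264. 282.]
 [249. 391.]
 [ 80. 370.]]
```

View pics/s6.png

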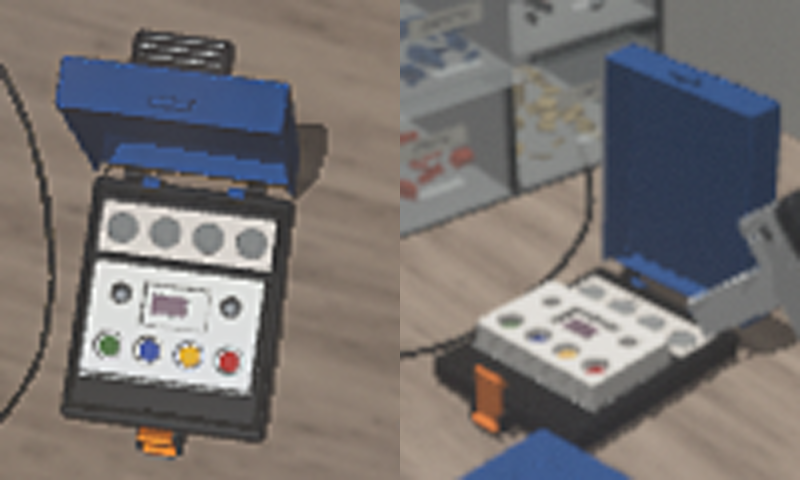

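The plate is seated with both pins showing in its holes at (121,293) and (231,307), as predicted. The open lid's front rim is at about (178,121). I cast that for the lid angle and plan the sweep.

```bash
python3 - <<'E'
from h import *
t=np.load("pics/top6.npy",allow_pickle=True).item()
H=SEAT+80*CX; H[2]=18
for nm,c in(("inner",(178,121)),("outer",(176,70))):
    for z in (145,150,155):
        p=onplane(t,[[160+c[0]/4-.5,105+c[1]/4-.5]],z)[0]; d=p-H; print(nm,z,"rel x,y",(d@CX).round(1),(d@CY).round(1))
for f in(1.6,1.7,1.8,1.9):
    c,s=np.cos(f),np.sin(f); print(f,[( round(-136*c+h*s,1),round(136*s+h*c+18,1)) for h in(0,26)],"pull",(round(-118*c+48*s,1),round(118*s+48*c+18,1)))
print("hinge",H)
go(H+110*CX-5*CY+[0,0,180],down(CU,0))
E
```

```text
inner 145 rel x,y 7.5 -2.5
inner 150 rel x,y 6.4 -3.2
inner 155 rel x,y 5.3 -3.9
outer 145 rel x,y 32.6 2.0
outer 150 rel x,y 31.4 1.3
outer 155 rel x,y 30.1 0.6
1.6 [(np.float64(4.0), np.float64(153.9)), (np.float64(30.0), np.float64(153.2))] pull (np.float64(51.4), np.float64(134.5))
1.7 [(np.float64(17.5), np.float64(152.9)), (np.float64(43.3), np.float64(149.5))] pull (np.float64(62.8), np.float64(128.8))
1.8 [(np.float64(30.9), np.float64(150.4)), (np.float64(56.2), np.float64(144.5))] pull (np.float64(73.6), np.float64(122.0))
1.9 [(np.float64(44.0), np.float64(146.7)), (np.float64(68.6), np.float64(138.3))] pull (np.float64(83.6), np.float64(114.1))
hinge [585.56 -53.86  18.  ]
from [ 488.9 -173.5  122.2] shift [0.139  0.1908 0.0475] turn [-1.000e-03 -8.725e-01  7.000e-04] F [-0.1  0.6 -0.4] w 84.8 t 16.5 q [ 0.8   0.62 -0.16  1.82 -0.66  1.29  0.91]
```

```bash
python3 - <<'E'
from h import *
go([580,-190,230],down(CU,0))
E
```

```text
from [ 488.9 -173.5  122.2] shift [ 0.0794  0.0924 -0.0731] turn [-1.000e-03 -8.725e-01  7.000e-04] F [-0.1  0.6 -0.4] w 84.8 t 16.5 q [ 0.8   0.62 -0.16  1.82 -0.66  1.29  0.91]
```

carry_out(rows=[[[0.01,0.011,-0.009],[0,-0.11,0],0.0],[[0.02,0.023,-0.018],[0,-0.22,0],0.0],[[0.03,0.035,-0.027],[0,-0.34,0],0.0],[[0.04,0.047,-0.037],[0,-0.46,0],0.0],[[0.05,0.058,-0.046],[0,-0.58,0],0.0],[[0.06,0.07,-0.055],[0,-0.7,0],0.0],[[0.07,0.082,-0.064],[0,-0.81,0],0.0],[[0.0794,0.0924,-0.0731],[0,-0.8725,0],0.0]])

```text
t: 17.17
tool_pos: [581.7, -186.7, 231.1]
eef_rot: [2.348, 2.08, -0.005]
ft_force: [0.4, 0.0, -0.4]
gripper_width: 0.375
finger_force: 0.0
```

```bash
echo 'H=SEAT+80*CX; H[2]=0
def L(x,z,y=0): return H+x*CX+y*CY+np.array([0,0,z])' >> h.py; python3 - <<'E'
from h import *
go(L(90,200),down(CU,0))
E
```

```text
from [ 581.7 -186.7  231.1] shift [0.1319 0.0778 0.0305] turn [0.0016 0.0053 0.0064] F [ 0.4  0.  -0.4] w 35.2 t 17.1667 q [ 0.22  0.3  -0.02  1.73  0.01  1.11  0.07]
```

carry_out(rows=[[[0.012,0.01,0],[0,0,0],0.0],[[0.035,0.03,0],[0,0,0],0.0],[[0.06,0.05,0],[0,0,0],0.0],[[0.085,0.068,0.0],[0,0,0],0.0],[[0.11,0.078,0.01],[0,0,0],0.0],[[0.13,0.078,0.03],[0,0,0],0.0],[[0.132,0.078,0.05],[0,0,0],0.0],[[0.132,0.078,0.07],[0,0,0],0.0]])

```text
t: 17.83
tool_pos: [673.4, -66.2, 157.0]
eef_rot: [-2.351, -2.078, 0.001]
ft_force: [-0.1, -1.0, -0.7]
gripper_width: 0.005
finger_force: 0.0
```

carry_out(rows=[[[0,0,0.015],[0,0,0],0.0],[[0,0,0.03],[0,0,0],0.0],[[0,0,0.045],[0,0,0],0.0],[[0,0,0.045],[0,0,0],0.0],[[0,0,0.045],[0,0,0],0.0],[[0,-0.01,0.045],[0,0,0],0.0],[[0,-0.02,0.045],[0,0,0],0.0],[[0,-0.03,0.045],[0,0,0],0.0]])

```text
t: 18.5
tool_pos: [643.6, -65.6, 115.9]
eef_rot: [2.357, 2.076, 0.001]
ft_force: [2.7, -0.2, 2.0]
gripper_width: 0.005
finger_force: 1.2
```

```bash
python3 - <<'E'
from h import *
go(L(-30,115),down(CU,0))
go(L(-65,117),down(CU,0))
E
```

```text
from [643.6 -65.6 115.9] shift [ 0.0043 -0.0891  0.0009] turn [ 0.0008 -0.      0.0008] F [ 2.7 -0.2  2. ] w 0.5 t 18.5 q [ 0.05  0.47 -0.07  1.75  0.04  0.93 -0.16]
from [643.6 -65.6 115.9] shift [ 0.0044 -0.1241 -0.0012] turn [ 0.0008 -0.      0.0008] F [ 2.7 -0.2  2. ] w 0.5 t 18.5 q [ 0.05  0.47 -0.07  1.75  0.04  0.93 -0.16]
```

carry_out(rows=[[[0.001,-0.01,0],[0,0,0],0.0],[[0.002,-0.02,0],[0,0,0],0.0],[[0.003,-0.03,0],[0,0,0],0.0],[[0.004,-0.04,0],[0,0,0],0.0],[[0.004,-0.05,0],[0,0,0],0.0],[[0.004,-0.06,0],[0,0,0],0.0],[[0.004,-0.07,0],[0,0,0],0.0],[[0.004,-0.08,0],[0,0,0],0.0]])

```text
t: 19.17
tool_pos: [564.4, -51.7, 115.1]
eef_rot: [-2.357, -2.076, 0.001]
ft_force: [1.2, 0.5, -1.0]
gripper_width: 0.003
finger_force: 0.8
```

carry_out(rows=[[[0,-0.008,0],[0,0,0],0.0],[[0,-0.015,0],[0,0,0],0.0],[[0,-0.022,0],[0,0,0],0.0],[[0,-0.029,0],[0,0,0],0.0],[[0,-0.036,0],[0,0,0],0.0],[[0,-0.04,0],[0,0,0],0.0],[[0,-0.04,0],[0,0,0],0.0],[[0,-0.04,0],[0,0,0],0.0]])

```text
t: 19.83
tool_pos: [525.8, -46.7, 115.4]
eef_rot: [2.357, 2.076, -0.001]
ft_force: [0.1, 0.3, 0.5]
gripper_width: 0.008
finger_force: 0.0
```

```bash
python3 - <<'E'
from h import *
go(L(-60,150),down(CU,0))
s=r.snapshot("scene"); cv2.imwrite("pics/s7.png",cv2.resize(s["img"][90:240,150:330,::-1],None,fx=3,fy=3,interpolation=cv2.INTER_CUBIC))
E
```

```text
from [525.8 -46.7 115.4] shift [ 0.0005  0.0002 -0.0346] turn [-0.0002  0.0004  0.0008] F [0.1 0.3 0.5] w 0.8 t 19.8333 q [ 0.04  0.3  -0.09  2.02  0.04  0.83 -0.19]
```

View pics/s7.png

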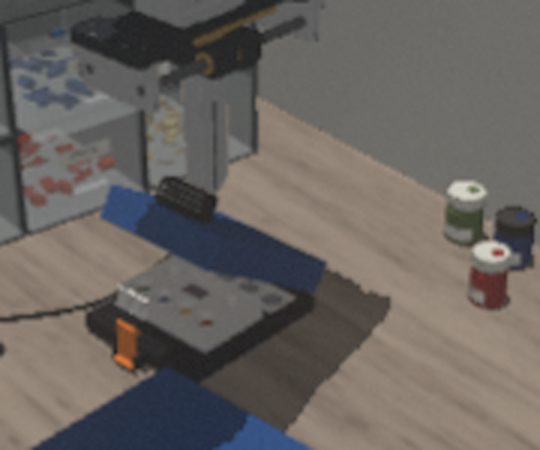

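The lid is now at about 0.6 rad, with the pull near (190,200) just ahead of the fingertips. I lift over it and press down along its arc.

carry_out(rows=[[[0,0.001,-0.012],[0,0,0],0.0],[[0,0.002,-0.028],[0,0,0],0.0],[[0,0,-0.028],[0,0,0],0.0],[[0,-0.01,-0.028],[0,0,0],0.0],[[0,-0.019,-0.026],[0,0,0],0.0],[[0,-0.019,-0.018],[0,0,0],0.0],[[0,-0.021,-0.01],[0,0,0],0.0],[[0,-0.025,-0.002],[0,0,0],0.0]])

```text
t: 20.55
tool_pos: [496.5, -43.2, 116.2]
eef_rot: [-2.353, -2.072, 0.011]
ft_force: [-53.8, 9.0, 63.7]
gripper_width: 0.006
finger_force: 42.0
```

```bash
python3 - <<'E'
from h import *
go(L(-102,93),down(CU,0))
go(L(-118,68),down(CU,0))
E
```

```text
from [496.5 -43.2 116.2] shift [ 0.0008 -0.0121  0.0233] turn [-0.0093  0.0013  0.0005] F [-53.8   9.   63.7] w 0.5 t 20.55 q [ 0.04  0.26 -0.09  2.07  0.03  0.83 -0.2 ]
from [496.5 -43.2 116.2] shift [ 0.0008 -0.0279  0.0485] turn [-0.0093  0.0013  0.0005] F [-53.8   9.   63.7] w 0.5 t 20.55 q [ 0.04  0.26 -0.09  2.07  0.03  0.83 -0.2 ]
```

carry_out(rows=[[[0,-0.003,-0.006],[0,0,0],0.0],[[0,-0.004,-0.015],[0,0,0],0.0],[[0,-0.004,-0.028],[0,0,0],0.0],[[0,-0.004,-0.035],[0,0,0],0.0],[[0,0.002,-0.035],[0,0,0],0.0],[[0,0.01,-0.035],[0,0,0],0.0],[[0,0.012,-0.035],[0,0,0],0.0],[[0,0.012,-0.035],[0,0,0],0.0]])

```text
t: 21.22
tool_pos: [513.5, -45.1, 151.5]
eef_rot: [-2.357, -2.076, 0.002]
ft_force: [-0.5, -0.1, 0.4]
gripper_width: 0.005
finger_force: 0.0
```

```bash
python3 - <<'E'
from h import *
go(L(-77,135),down(CU,0))
s=r.snapshot("scene"); im=s["img"]
# lid angle: blue mask left/front edge of the small lid vs predicted front corners
m=((im[:,:,2].astype(int)-im[:,:,0]>35)*255).astype(np.uint8); m[225:]=0; m[:100]=0; m[:,:170]=0; m[:,285:]=0
c=max(cv2.findContours(m,0,1)[0],key=cv2.contourArea); q=c[:,0]
print("leftmost",q[q[:,0].argmin()],"top",q[q[:,1].argmin()],"bottom",q[q[:,1].argmax()],"right",q[q[:,0].argmax()])
for f in(.4,.5,.55,.6,.65,.7):
    k,n=np.cos(f),np.sin(f)
    print(f,[proj(s,[L(-136*k+h*n,18+136*n+h*k,y)]).round(0)[0].tolist() for h,y in((26,56),(0,56),(26,-56))])
E
```

```text
from [513.5 -45.1 151.5] shift [ 0.0005 -0.0044  0.0165] turn [-0.001   0.0005  0.0006] F [-0.5 -0.1  0.4] w 0.5 t 21.2167 q [ 0.04  0.23 -0.09  2.01  0.03  0.9  -0.19]
leftmost [182 166] top [184 158] bottom [192 173] right [200 164]
0.4 [[182.0, 160.0], [179.0, 172.0], [219.0, 179.0]]
0.5 [[185.0, 154.0], [181.0, 166.0], [222.0, 173.0]]
0.55 [[186.0, 152.0], [182.0, 163.0], [223.0, 170.0]]
0.6 [[188.0, 149.0], [183.0, 160.0], [225.0, 167.0]]
0.65 [[189.0, 146.0], [184.0, 157.0], [227.0, 164.0]]
0.7 [[191.0, 143.0], [186.0, 154.0], [228.0, 161.0]]
```

carry_out(rows=[[[0,-0.003,0.005],[0,0,0],0.0],[[0,-0.006,0.015],[0,0,0],0.0],[[0,-0.007,0.024],[0,0,0],0.0],[[0,-0.007,0.0295],[0,0,0],0.0],[[0,-0.009,0.033],[0,0,0],0.0],[[0,-0.012,0.037],[0,0,0],0.0],[[0,-0.015,0.041],[0,0,0],0.0],[[0,-0.018,0.0455],[0,0,0],0.0]])

```text
t: 21.93
tool_pos: [494.9, -42.8, 106.6]
eef_rot: [2.357, 2.076, -0.0]
ft_force: [-0.6, -0.2, 0.4]
gripper_width: -0.001
finger_force: 0.6
```

```bash
python3 - <<'E'
from h import *
for p in((-90.5,106),(-100,93.5),(-108.5,80.5),(-114,69.5)): go(L(*p),down(CU,0))
E
```

```text
from [494.9 -42.8 106.6] shift [0.0005 0.0009 0.0006] turn [0.0001 0.0004 0.0008] F [-0.6 -0.2  0.4] w -0.1 t 21.9333 q [ 0.04  0.26 -0.09  2.09  0.04  0.79 -0.2 ]
from [494.9 -42.8 106.6] shift [ 0.0005 -0.0086  0.0131] turn [0.0001 0.0004 0.0008] F [-0.6 -0.2  0.4] w -0.1 t 21.9333 q [ 0.04  0.26 -0.09  2.09  0.04  0.79 -0.2 ]
from [494.9 -42.8 106.6] shift [ 0.0005 -0.0172  0.0261] turn [0.0001 0.0004 0.0008] F [-0.6 -0.2  0.4] w -0.1 t 21.9333 q [ 0.04  0.26 -0.09  2.09  0.04  0.79 -0.2 ]
from [494.9 -42.8 106.6] shift [ 0.0005 -0.0227  0.0371] turn [0.0001 0.0004 0.0008] F [-0.6 -0.2  0.4] w -0.1 t 21.9333 q [ 0.04  0.26 -0.09  2.09  0.04  0.79 -0.2 ]
```

carry_out(rows=[[[0,-0.002,0.004],[0,0,0],0.0],[[0,-0.005,0.008],[0,0,0],0.0],[[0,-0.008,0.013],[0,0,0],0.0],[[0,-0.01,0.016],[0,0,0],0.0],[[0,-0.012,0.019],[0,0,0],0.0],[[0,-0.014,0.022],[0,0,0],0.0],[[0,-0.016,0.025],[0,0,0],0.0],[[0,-0.017,0.026],[0,0,0],0.0]])

```text
t: 22.6
tool_pos: [477.9, -40.7, 80.4]
eef_rot: [-2.357, -2.076, 0.001]
ft_force: [0.9, -0.1, 0.9]
gripper_width: 0.004
finger_force: 0.2
```

```bash
cat > lid.py <<'E'
from h import *
go(L(-117,66),down(CU,0))
s=r.snapshot("scene"); im=s["img"]
m=((im[:,:,2].astype(int)-im[:,:,0]>35)*255).astype(np.uint8); m[225:]=0; m[:100]=0; m[:,:165]=0; m[:,285:]=0
n,l,st,ce=cv2.connectedComponentsWithStats(m)
for i in range(1,n):
    if st[i,4]>30:
        ys,xs=np.nonzero(l==i); print(st[i],"leftmost",xs.min(),ys[xs==xs.min()])
for f in(0,.05,.1,.15,.2,.3,.4):
    k,n=np.cos(f),np.sin(f)
    print(f,[proj(s,[L(-136*k+h*n,18+136*n+h*k,y)]).round(1)[0].tolist() for h,y in((26,56),(0,56),(26,-56))])
E
python3 lid.py
```

```text
from [477.9 -40.7  80.4] shift [ 0.0006 -0.0086  0.0144] turn [-0.0005  0.0005  0.0007] F [ 0.9 -0.1  0.9] w 0.4 t 22.6 q [ 0.03  0.28 -0.1   2.14  0.04  0.72 -0.22]
[210 162  25  11 128] leftmost 210 [166 171 172]
[179 173  16  21 207] leftmost 179 [177 178 179 180 181 182 183 184 185 186]
0 [[176.6, 183.9], [177.5, 193.6], [212.7, 203.9]]
0.05 [[176.9, 181.0], [177.3, 191.1], [213.1, 201.0]]
0.1 [[177.3, 178.1], [177.3, 188.4], [213.7, 197.9]]
0.15 [[177.8, 175.2], [177.3, 185.7], [214.3, 194.9]]
0.2 [[178.4, 172.2], [177.5, 183.0], [215.1, 191.8]]
0.3 [[180.1, 166.2], [178.2, 177.3], [216.9, 185.5]]
0.4 [[182.2, 160.3], [179.4, 171.5], [219.2, 179.2]]
```

carry_out(rows=[[[0,-0.001,0.002],[0,0,0],0.0],[[0,-0.003,0.004],[0,0,0],0.0],[[0,-0.004,0.006],[0,0,0],0.0],[[0,-0.006,0.008],[0,0,0],0.0],[[0,-0.007,0.01],[0,0,0],0.0],[[0,-0.008,0.011],[0,0,0],0.0],[[0,-0.008,0.012],[0,0,0],0.0],[[0,-0.008,0.012],[0,0,0],0.0]])

```text
t: 23.32
tool_pos: [469.8, -39.7, 68.5]
eef_rot: [-2.357, -2.076, 0.002]
ft_force: [-0.6, 0.5, 0.4]
gripper_width: 0.005
finger_force: 0.0
```

carry_out(rows=[[[0,0,0.0003],[0,0,0],0.0],[[0,0,0.0006],[0,0,0],0.0],[[0,0,0.001],[0,0,0],0.0],[[0,0,0.0013],[0,0,0],0.0],[[0,0,0.0016],[0,0,0],0.0],[[0,0,0.002],[0,0,0],0.0],[[0,0,0.002],[0,0,0],0.0],[[0,0,0.002],[0,0,0],0.0]])

```text
t: 23.98
tool_pos: [470.3, -39.7, 66.8]
eef_rot: [2.358, 2.076, -0.001]
ft_force: [-0.7, 0.7, 0.5]
gripper_width: 0.005
finger_force: 0.0
```

```bash
python3 lid.py
```

```text
from [470.3 -39.7  66.8] shift [ 0.0006 -0.0009  0.0008] turn [-0.0003  0.0005  0.0006] F [-0.7  0.7  0.5] w 0.4 t 23.9833 q [ 0.03  0.29 -0.1   2.17  0.04  0.69 -0.22]
[208 162  47  20 239] leftmost 208 [168 169 170 171 172 173 174 175 176]
[178 176  16  16 127] leftmost 178 [184 185]
0 [[176.6, 183.9], [177.5, 193.6], [212.7, 203.9]]
0.05 [[176.9, 181.0], [177.3, 191.1], [213.1, 201.0]]
0.1 [[177.3, 178.1], [177.3, 188.4], [213.7, 197.9]]
0.15 [[177.8, 175.2], [177.3, 185.7], [214.3, 194.9]]
0.2 [[178.4, 172.2], [177.5, 183.0], [215.1, 191.8]]
0.3 [[180.1, 166.2], [178.2, 177.3], [216.9, 185.5]]
0.4 [[182.2, 160.3], [179.4, 171.5], [219.2, 179.2]]
```

carry_out(rows=[[[0,0,0.0004],[0,0,0],0.0],[[0,0,0.0008],[0,0,0],0.0],[[0,0,0.0012],[0,0,0],0.0],[[0,0,0.0016],[0,0,0],0.0],[[0,0,0.002],[0,0,0],0.0],[[0,0,0.0024],[0,0,0],0.0],[[0,0,0.0024],[0,0,0],0.0],[[0,0,0.0024],[0,0,0],0.0]])

```text
t: 24.7
tool_pos: [470.3, -39.6, 65.5]
eef_rot: [2.358, 2.076, -0.001]
ft_force: [-10.7, 1.5, 30.6]
gripper_width: 0.003
finger_force: 15.7
```

carry_out(rows=[[[0,-0.001,-0.004],[0,0,0],0.0],[[0,-0.001,-0.012],[0,0,0],0.02],[[0,-0.001,-0.022],[0,0,0],0.04],[[0,-0.001,-0.022],[0,0,0],0.04],[[0,-0.001,-0.022],[0,0,0],0.04],[[0,-0.001,-0.022],[0,0,0],0.04],[[0,-0.001,-0.022],[0,0,0],0.04],[[0,-0.001,-0.022],[0,0,0],0.04]])

```text
t: 25.37
tool_pos: [469.0, -39.6, 86.1]
eef_rot: [-2.357, -2.076, 0.002]
ft_force: [-0.2, -0.6, -0.4]
gripper_width: 0.419
finger_force: 0.0
```

```bash
sed -i 's/L(-117,66)/L(-118,52)/' lid.py; python3 lid.py | head -4
```

```text
from [469.  -39.6  86.1] shift [ 0.0006 -0.0006  0.0341] turn [-0.0009  0.0005  0.0007] F [-0.2 -0.6 -0.4] w 39.4 t 25.3667 q [ 0.03  0.26 -0.1   2.16  0.04  0.73 -0.22]
[196 162  59  20 319] leftmost 196 [175 176 177 178]
[178 178  15  14 116] leftmost 178 [184 185 186]
0 [[176.6, 183.9], [177.5, 193.6], [212.7, 203.9]]
```

carry_out(rows=[[[0,-0.0006,0.008],[0,0,0],0.04],[[0,-0.0006,0.018],[0,0,0],0.04],[[0,-0.0006,0.028],[0,0,0],0.04],[[0,-0.0006,0.034],[0,0,0],0.04],[[0,-0.0006,0.034],[0,0,0],0.04],[[0,-0.0006,0.034],[0,0,0],0.03],[[0,-0.0006,0.034],[0,0,0],0.02],[[0,-0.0006,0.034],[0,0,0],0.01]])

```text
t: 26.08
tool_pos: [469.0, -39.5, 52.7]
eef_rot: [2.357, 2.076, -0.0]
ft_force: [0.5, 0.5, 0.3]
gripper_width: 0.248
finger_force: 0.0
```

carry_out(rows=[[[0,0,0],[0,0,0],0.0],[[0,0,0],[0,0,0],0.0],[[0,0,0],[0,0,0],0.0],[[0,0,-0.0006],[0,0,0],0.0],[[0,0,-0.0012],[0,0,0],0.0],[[0,0,-0.0018],[0,0,0],0.0],[[0,0,-0.0018],[0,0,0],0.0],[[0,0,-0.0018],[0,0,0],0.0]])

```text
t: 26.75
tool_pos: [468.7, -39.5, 54.2]
eef_rot: [2.357, 2.076, -0.001]
ft_force: [0.5, 0.4, -2.3]
gripper_width: 0.123
finger_force: 30.1
```

carry_out(rows=[[[0,0,-0.0004],[0,0,0],0.0],[[0,0,-0.0008],[0,0,0],0.0],[[0,0,-0.001],[0,0,0],0.0],[[0,0,-0.0012],[0,0,0],0.0],[[0,0,-0.0012],[0,0,0],0.0],[[0,0,-0.0012],[0,0,0],0.0],[[0,0,-0.0012],[0,0,0],0.0],[[0,0,-0.0012],[0,0,0],0.0]])

```text
t: 27.42
tool_pos: [468.8, -39.5, 54.8]
eef_rot: [2.357, 2.076, -0.001]
ft_force: [6.8, -0.6, -22.3]
gripper_width: 0.125
finger_force: 30.0
```

carry_out(rows=[[[0,0,0.0006],[0,0,0],0.0],[[0,0,0.0012],[0,0,0],0.0],[[0,0,0.0018],[0,0,0],0.0],[[0,0,0.0018],[0,0,0],0.02],[[0,0,0.0018],[0,0,0],0.04],[[0,0,0.0018],[0,0,0],0.04],[[0,0,0.0018],[0,0,0],0.04],[[0,0,0.0018],[0,0,0],0.04]])

```text
t: 28.08
tool_pos: [468.8, -39.5, 53.7]
eef_rot: [2.357, 2.076, -0.0]
ft_force: [0.6, 0.1, 0.5]
gripper_width: 0.41
finger_force: 0.0
```

carry_out(rows=[[[0,0,-0.01],[0,0,0],0.04],[[0,0,-0.03],[0,0,0],0.04],[[0,0,-0.06],[0,0,0],0.04],[[0,0,-0.09],[0,0,0],0.04],[[0,0,-0.11],[0,0,0],0.04],[[0,0,-0.12],[0,0,0],0.04],[[0,0,-0.12],[0,0,0],0.04],[[0,0,-0.12],[0,0,0],0.04]])

```text
t: 28.75
tool_pos: [468.6, -39.5, 173.6]
eef_rot: [2.357, 2.076, -0.0]
ft_force: [-0.0, -0.6, -1.0]
gripper_width: 0.425
finger_force: 0.0
```

```bash
python3 lid.py | head -5
```

```text
from [468.6 -39.5 173.6] shift [ 0.0006 -0.0003  0.1216] turn [0.0004 0.0004 0.0007] F [-0.  -0.6 -1. ] w 40.0 t 28.75 q [ 0.04  0.13 -0.1   2.08  0.02  0.93 -0.2 ]
[178 162  57  31 486] leftmost 178 [184 185]
0 [[176.6, 183.9], [177.5, 193.6], [212.7, 203.9]]
0.05 [[176.9, 181.0], [177.3, 191.1], [213.1, 201.0]]
0.1 [[177.3, 178.1], [177.3, 188.4], [213.7, 197.9]]
```

```bash
python3 -c "
from h import *
print(r.job_done())"
```

```text
the job is handed in; nothing more can be done
None
```

I handed the job in at about 29 s: the plate is wells up on both pins, the lid is shut and held under a tug of about 22 N, and nothing else was touched that I know of. My first try at lowering the lid jammed against the pull at about 84 N, under the 120 N limit. The hand-in call gave no verdict.

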